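# Pack the outside-broadcast kit, heaviest lowest, under a slide lid

## Task

Pack the outside-broadcast kit that lies on the worktop into the grey transit case: slide its lid fully open, lay both black battery bricks (the heaviest) flat side by side on the floor of the case, lay every receiver flat directly on a brick, and lay every cue timer (the lightest) flat on top, on a receiver or on a bare brick. Then slide the lid fully shut again. Some days one receiver or one timer is missing.

Things in the scene. Friction and masses are not known exactly. Their poses are not given: they have to be found in the camera images.
- case: Fixed grey case, 152 (x) x 196 (y) mm outside, walls and floor 6 mm, inside 140 x 184. Origin: centre of underside; x points away from the robot (turned under 0.06 rad), z up. Tops: near wall 79 mm, side walls 83, far wall 73; shut lid's underside 75. Runners 83 high go 145 mm further in +x. Two bricks fit side by side along y, at x = 0, y = -45 and +45 mm, long sides along y; the rest on top likewise.
- lid (a joint): Flat aluminium slide lid of the case. 0 = fully shut, 0.145 m = fully open; it grows as the lid slides along the case's +x, away from the robot. Stays where it is left; friction about 1.5 N. Starts shut or up to 40 mm ajar.
- carton (a point): Centre of the plain white carton, fixed, 190 (x) x 150 (y) x 170 mm high, standing on the worktop square to the room: keep the hand clear of it. A knocked brick near it may be grasped the other way, across its 70 mm length. Also fixed: a black magazine file close to the left of the case, rising from 120 mm (right end) to 270 mm (left end); timers lie beyond it, so carry things 0.25 m up.
- lid_grip (a point): Centre of the black grip bar on the lid: 14 mm thick along the case's x, 64 mm long along y, 25 mm high (from the lid's top at 79 mm to 104 mm; this point is at 91.5 mm). With the lid shut it stands at x = +20 mm, y = 0 in the case's frame and moves with the lid. Pinch it along x from above.
- brick_1_mid (a point): Camera battery brick, loose, black box with a grey line round it, 60 (x) x 70 (y) x 26 mm high, 0.5 kg: the heaviest. Point: its centre, 13 mm above its underside; z up. Always there. Grasp across its 60 mm width.
- brick_2_mid (a point): Camera battery brick, loose, black box with a grey line round it, 60 (x) x 70 (y) x 26 mm high, 0.5 kg: the heaviest. Point: its centre, 13 mm above its underside; z up. Always there. Grasp across its 60 mm width.
- receiver_1_mid (a point): Radio receiver, loose, flat aluminium box with a small dark screen, 56 (x) x 66 (y) x 16 mm high, 0.2 kg: of middle weight. Point: its centre, 8 mm above its underside; z up. May be absent; there are one or two. Grasp across its 56 mm width.
- receiver_2_mid (a point): Radio receiver, loose, flat aluminium box with a small dark screen, 56 (x) x 66 (y) x 16 mm high, 0.2 kg: of middle weight. Point: its centre, 8 mm above its underside; z up. May be absent; there are one or two. Grasp across its 56 mm width.
- timer_1_mid (a point): Countdown cue timer, loose, cream box with a display and buttons on top, 60 (x) x 70 (y) x 25 mm high, 0.07 kg: the lightest. Point: 11 mm above its underside, in its middle; z up. May be absent; there are one or two. Grasp across its 60 mm width.
- timer_2_mid (a point): Countdown cue timer, loose, cream box with a display and buttons on top, 60 (x) x 70 (y) x 25 mm high, 0.07 kg: the lightest. Point: 11 mm above its underside, in its middle; z up. May be absent; there are one or two. Grasp across its 60 mm width.
Mind the look-alikes: they are no part of the job. What is shaped like the part that bears timer_1_mid but yellow is not meant.

How it is judged:
By the outcome, as a careful person would: the job done as asked, in the order asked, and still so for the second after the job is handed in, with the robot touching nothing.
Of receiver_1, receiver_2 only 1 to 2 are there at a start; the rules pass over those that are not, and their reading is None.
Of timer_1, timer_2 only 1 to 2 are there at a start; the rules pass over those that are not, and their reading is None.
At some moment in a run one of brick_1, brick_2 may be knocked a few centimetres aside while the robot is not near it.
It also fails if it takes over 208 s, if anything falls off the work surface, if the arm or the gripper's body presses on something with over 40 N, if the wrist force passes 120 N, or if a joint passes its speed limit or range.

## Robot

A 7-joint arm with a two-finger parallel gripper is mounted at the origin on the work surface; the furniture and walls round the work are solid. World frame = base frame: x ahead of the robot, y to its left, z up, the work surface at z = 0. Lengths are in m, angles in rad, forces in N, time in s.
With the tool pointing down it reaches from about 0.425 to 0.825 m from the base axis. Payload 3.6 kg.
Tool frame: the origin (TCP) lies on the front face of the gripper's body, between the roots of the fingers; the fingertips stand 73 mm ahead of it and the grasp point (between the pads) lies 54 mm ahead of it; z points along the fingers, y is the line along which they close (so a half turn about z gives the same grasp; the last joint's range is limited). The gripper opens to 85 mm and grips with 20 to 120 N. Pads are 22 mm wide; open, the fingers measure 114 mm over their backs; the gripper's body (76 mm by 85 mm) begins 54 mm behind the grasp point. The pads swing forward as they close: fully open they stand 13 mm farther back than shut.
Start: joints at [1.141, 0.615, -0.013, 1.423, 0.008, 1.103, -0.04], TCP at [0.255, -0.598, 0.304] pointing down, gripper open.
Joint ranges: [-3.12, 3.12], [-0.3, 2.06], [-1.34, 1.32], [0.26, 2.42], [-1.36, 4.5], [0.01, 1.98], [-2.84, 2.84]. Speed limits (rad/s): [2.79, 2.79, 3.14, 3.14, 3.14, 3.14, 3.14].

## Interface

Orientations are given as a unit quaternion [w, x, y, z].
In Python, from workcell import observe, capture, camera_params, hand_in gives the robot as it stands. The module is installed in compiled form; this text tells all that it offers.
- The arm moves only by the shell command python3 -m crank 'ROWS' [FORCE]. ROWS is JSON, a list of rows, each a list of 3 entries, a list of its own where there are three numbers: the opening, from 0 (shut) to 1 (fully open), then the shift along the tool's x, y, z in m, then the turn about the tool's z in degrees. A call has 1 to 12 rows; each row shifts and turns the commanded pose from where the row before left it, along the tool's axes as they then stand; what a row does not reach is not made up. A row lasts 1/8 s, in which the tool goes at most 62.5 mm and 10.7 degrees, less where a joint would pass 70% of its speed; a pose out of reach is approached as far as the arm can. A call with a gripper value outside its range is refused whole. The fingers move at their own pace and stop on an object; FORCE is the grip in N (left out, the last holds). Time passes only in rows, so rows that do not move let the fingers close. It gives the time, the measured TCP pose, the force, the opening and the grip force at its end, in the units of the state.
- observe(): the state, without advancing time (a new reading comes with each control period).
- capture(name): name is "side" or "top" or "wrist"; returns the picture (420x560x3 uint8, blue, green, red); there is no depth.
- camera_params(name): a dict with "fx", "fy", "cx", "cy" (pixels), "world_to_cam" (4x4, takes a point from world to camera coordinates). Camera axes: x right, y up, looking along -z (the intrinsics and any distortion apply to the point x, -y, -z); pixel columns grow to the right and rows downward; lengths in m; the calibration is good to about 2 mm. A picture is of the moment at which its call begins: read the wrist's pose just before it. camera_params takes no time and is no camera call; for the wrist camera it gives the pose at the moment of the call.
- hand_in(): hands the job in; it is judged then, once.
The state is a dict: "t": time; "joint_positions": joint angles; "qvel": joint speeds; "effort": joint torques, N m; "ee_pos": TCP position; "tcp_rot": TCP orientation; "ft_force": force on the tool from outside, world axes, zero at the start; "wrist_torque": the same for the moment, N m; "gripper_width": finger opening in m; "grip_force": force on a finger pad.
Only numpy, scipy, OpenCV 4.12 (cv2) and the standard library are available. Lean on these libraries where they do the work, as an engineer would, in place of code of your own. Each camera call takes 0.05 s, during which the arm holds its last target. There are 200 camera calls.

## Working session

There is one attempt and no reset: what is moved stays moved. The work goes in short steps, Python scripts to look and compute and a shell command to move; the robot and the scene stay as the last step left them, time stands still between calls to the robot, and variables do not carry over. Pictures are saved under pics/ and viewed, at most 17 in all, crops included, and the job is handed in when it is done.

```bash
mkdir -p pics; cat > h.py <<'E'
import numpy as np, cv2
from workcell import *
def P(name):
    p=camera_params(name); return p
def px2w(p,u,v,z):
    "pixel -> world at height z"
    d=np.array([(u-p["cx"])/p["fx"],-(v-p["cy"])/p["fy"],-1.])
    M=np.array(p["world_to_cam"]);R=M[:3,:3];c=-R.T@M[:3,3];w=R.T@d
    return c+w*(z-c[2])/w[2]
def w2px(p,X):
    M=np.array(p["world_to_cam"]);c=M[:3,:3]@np.array(X)+M[:3,3]
    return np.array([p["cx"]+p["fx"]*c[0]/-c[2],p["cy"]-p["fy"]*c[1]/-c[2]])
E
python3 - <<'E'
from h import *
for n in("side","top"):
    p=P(n);print({k:(np.round(v,3).tolist() if k=="world_to_cam" else v) for k,v in p.items()})
    cv2.imwrite(f"pics/{n}0.png",cv2.resize(capture(n),(800,600),interpolation=cv2.INTER_CUBIC))
s=observe();print(s["t"],s["ee_pos"],s["tcp_rot"],s["gripper_width"])
E
```

```text
{'fx': 386.9259613015626, 'fy': 386.9259613015626, 'cx': 272.9508930231329, 'cy': 208.49917504505757, 'world_to_cam': [[0.992, -0.129, 0.003, -0.534], [0.077, 0.612, 0.787, -0.114], [-0.103, -0.781, 0.616, -0.868], [0.0, 0.0, 0.0, 1.0]]}
{'fx': 385.21760089579294, 'fy': 385.21760089579294, 'cx': 280.6645550110649, 'cy': 212.6297036742719, 'world_to_cam': [[-0.024, -0.999, -0.021, 0.06], [0.987, -0.027, 0.156, -0.551], [-0.157, -0.017, 0.987, -0.887], [0.0, 0.0, 0.0, 1.0]]}
0.1 [ 0.25460127 -0.59747638  0.30282252] [-1.18270846e-03  9.79780946e-01  2.00069582e-01 -2.48397322e-04] 0.08496897378949997
```

View pics/top0.png

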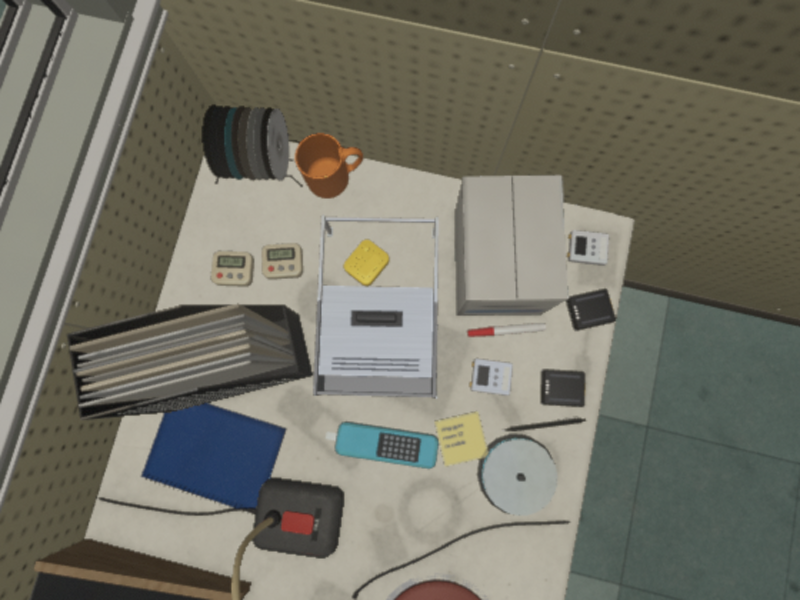

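View pics/side0.png

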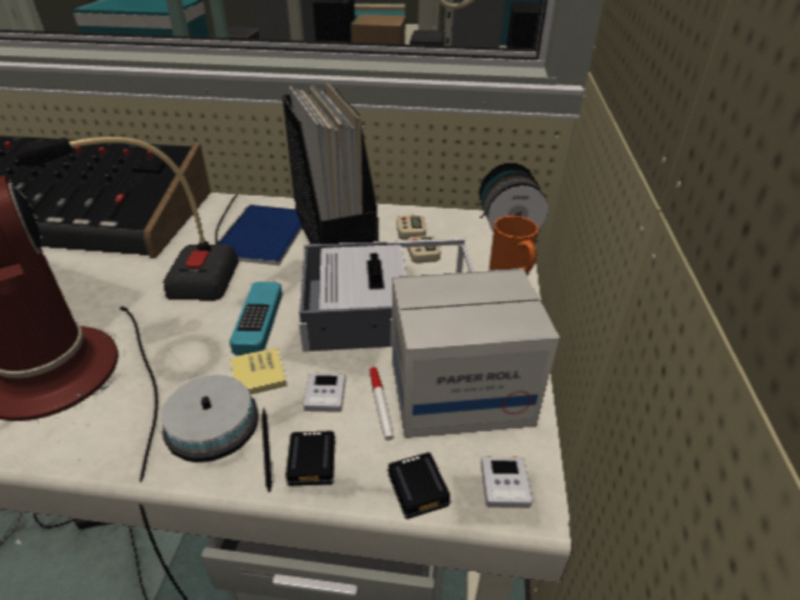

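Candidates (800x600 top picture):
- Bricks: black boxes at (591,309) and (563,388). The black grey-lidded unit at (298,517) is no brick.
- Receivers: (589,247) and (491,377).
- Timers: cream boxes at (232,267) and (282,261). The yellow one at (366,262) is the look-alike.
- Lid: ajar, with the grip at (377,318).

Next is a close crop to check these choices.

```bash
python3 - <<'E'
from h import *
im=capture("top")
a=cv2.resize(im[145:290,310:450],(560,580),interpolation=cv2.INTER_CUBIC)
b=cv2.resize(im[165:205,145:215],(240,137),interpolation=cv2.INTER_CUBIC)
o=np.zeros((580,800,3),np.uint8);o[:,:560]=a;o[:137,560:]=b
c=cv2.resize(im[145:285,215:315],(240,336),interpolation=cv2.INTER_CUBIC);o[160:496,560:]=c
cv2.imwrite("pics/c1.png",o)
p=P("top")
for n,u,v,z in[("b1",591,309,.026),("b2",563,388,.026),("r1",589,247,.016),("r2",491,377,.016),("t1",232,267,.022),("t2",282,261,.022),("grip",377,318,.104),("nl",316,393,.079),("nr",435,395,.079),("runL",321,219,.083),("runR",437,220,.083)]:
    print(n,px2w(p,u*.7,v*.7,z)[:2].round(4))
E
```

```text
b1 [ 0.5368 -0.2783]
b2 [ 0.4046 -0.2214]
r1 [ 0.6483 -0.2867]
r2 [ 0.426  -0.1036]
t1 [0.6291 0.3425]
t2 [0.6374 0.2541]
grip [0.5207 0.0833]
nl [0.4063 0.1841]
nr [ 0.3986 -0.0049]
runL [0.6922 0.175 ]
runR [ 0.6846 -0.0178]
```

View pics/c1.png

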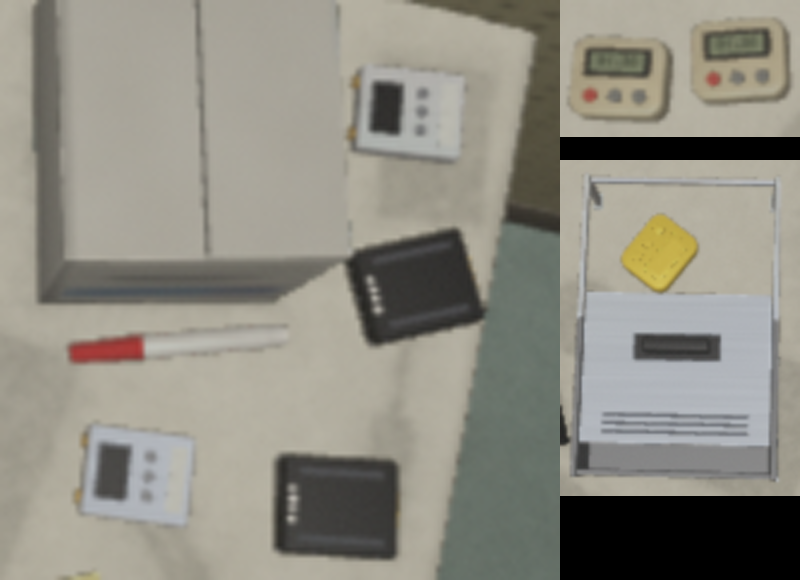

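```bash
cat >> h.py <<'E'
def box(p,c,z):
    w=np.array([px2w(p,u,v,z)[:2] for u,v in c]);r=cv2.minAreaRect((w*1000).astype(np.float32))
    m=w.mean(0);e=[np.linalg.norm(w[i]-w[(i+1)%4]) for i in range(4)]
    d=(w[1]-w[0])+(w[2]-w[3]);d2=(w[2]-w[1])+(w[3]-w[0])
    return m.round(4),(np.array(e)*1000).round(),np.degrees(np.arctan2(d[1],d[0])).round(1),np.degrees(np.arctan2(d2[1],d2[0])).round(1)
def psi():
    w,x,y,z=observe()["tcp_rot"];return np.degrees(2*np.arctan2(y,x))
def go(x,y,z,ps):
    s=observe();p0=s["ee_pos"];t=-((ps-psi()+180)%360-180)
    a=np.radians(ps);d=np.array([x,y,z])-p0
    print("t%.1f"%s["t"],"turn %.1f"%t,"shift",[round(d[0]*np.cos(a)+d[1]*np.sin(a),4),round(d[0]*np.sin(a)-d[1]*np.cos(a),4),round(-d[2],4)])
E
python3 - <<'E'
from h import *
p=P("top")
A=lambda L:[(310+u/4,145+v/4) for u,v in L]
C=lambda L:[(215+(u-560)/2.4,145+(v-160)/2.4) for u,v in L]
T=lambda L:[(145+(u-560)/3.43,165+v/3.43) for u,v in L]
print("bA",box(p,A([(348,262),(457,230),(483,313),(373,344)]),.026))
print("bB",box(p,A([(277,456),(397,458),(397,556),(277,556)]),.026))
print("rU",box(p,A([(357,66),(465,70),(460,160),(352,152)]),.016))
print("rL",box(p,A([(87,427),(192,438),(186,523),(80,513)]),.016))
print("case",box(p,C([(575,475),(776,478),(778,181),(584,178)]),.082))
print("lid",box(p,C([(578,441),(772,443),(772,294),(586,291)]),.079))
print("grip",box(p,C([(635,358),(719,358),(719,335),(635,335)]),.1))
print("carton",box(p,[(465*.7,305*.7),(565*.7,300*.7),(561*.7,176*.7),(463*.7,177*.7)],.17))
print("t1",box(p,T([(570,38),(670,40),(668,121),(568,118)]),.022))
print("t2",box(p,T([(691,20),(786,17),(790,98),(696,103)]),.022))
go(.521,.083,.30,87.9)
E
```

```text
bA (array([ 0.5356, -0.2785]), array([70., 53., 70., 52.]), np.float64(-75.5), np.float64(-167.4))
bB (array([ 0.4047, -0.2217]), array([72., 58., 71., 59.]), np.float64(-91.9), np.float64(176.0))
rU (array([ 0.6482, -0.2862]), array([68., 58., 67., 56.]), np.float64(-95.0), np.float64(172.5))
rL (array([ 0.4263, -0.1045]), array([64., 51., 64., 52.]), np.float64(-97.1), np.float64(172.8))
case (array([0.545 , 0.0836]), array([189., 289., 192., 291.]), np.float64(-92.5), np.float64(-2.0))
lid (array([0.5046, 0.0857]), array([185., 144., 181., 145.]), np.float64(-92.3), np.float64(-2.5))
grip (array([0.521 , 0.0839]), array([79., 22., 79., 22.]), np.float64(-91.5), np.float64(-1.0))
carton (array([ 0.6254, -0.125 ]), array([145., 189., 147., 196.]), np.float64(-90.0), np.float64(-1.9))
t1 (array([0.6262, 0.3429]), array([74., 61., 74., 60.]), np.float64(-93.1), np.float64(180.0))
t2 (array([0.6384, 0.2534]), array([70., 61., 69., 63.]), np.float64(-89.2), np.float64(-176.4))
t0.1 turn -64.8 shift [np.float64(0.6899), np.float64(0.2413), np.float64(0.003)]
```

```bash
python3 -m crank '[[0.6,[0,0,0],-10.5],[0.6,[0,0,0],-10.5],[0.6,[0,0,0],-10.5],[0.6,[0,0,0],-10.5],[0.6,[0,0,0],-10.5],[0.6,[0,0,0],-10.5],[0.6,[0.05,0.018,0],-1.8],[0.6,[0.05,0.018,0],0],[0.6,[0.05,0.018,0],0],[0.6,[0.05,0.018,0],0],[0.6,[0.05,0.018,0],0],[0.6,[0.05,0.018,0],0]]' 40
python3 -m crank '[[0.6,[0.05,0.018,0],0],[0.6,[0.05,0.018,0],0],[0.6,[0.05,0.018,0],0],[0.6,[0.05,0.018,0],0],[0.6,[0.05,0.018,0],0],[0.6,[0.05,0.018,0],0],[0.6,[0.05,0.018,0],0],[0.6,[0.04,0.007,0],0],[0.6,[0,0,0.05],0],[0.6,[0,0,0],0]]'
python3 - <<'E'
from h import *
go(.521,.083,.25,87.7);print(observe()["ee_pos"],psi(),observe()["joint_positions"])
p=P("wrist");cv2.imwrite("pics/w1.png",cv2.resize(capture("wrist"),(800,600)))
import json;json.dump({k:np.array(v).tolist() for k,v in p.items()},open("w1.json","w"))
E
```

```text
t: 1.65
ee_pos: [0.3757, -0.3012, 0.3039]
tcp_rot: [0.0, 0.72, 0.694, 0.0]
ft_force: [0.0, -0.6, -0.7]
gripper_width: 0.0516
grip_force: 0.0
t: 2.9
ee_pos: [0.5204, 0.0814, 0.2509]
tcp_rot: [-0.002, 0.72, 0.694, -0.004]
ft_force: [-0.3, -0.3, 0.7]
gripper_width: 0.0508
grip_force: 0.0
t2.9 turn 0.2 shift [np.float64(0.0016), np.float64(0.0005), np.float64(0.0009)]
[0.52042369 0.08137906 0.250877  ] 87.93500889606068 [ 0.08413264  0.52016538 -0.41976813  1.83319846  0.27138273  0.8544806
 -0.50401862]
```

View pics/w1.png

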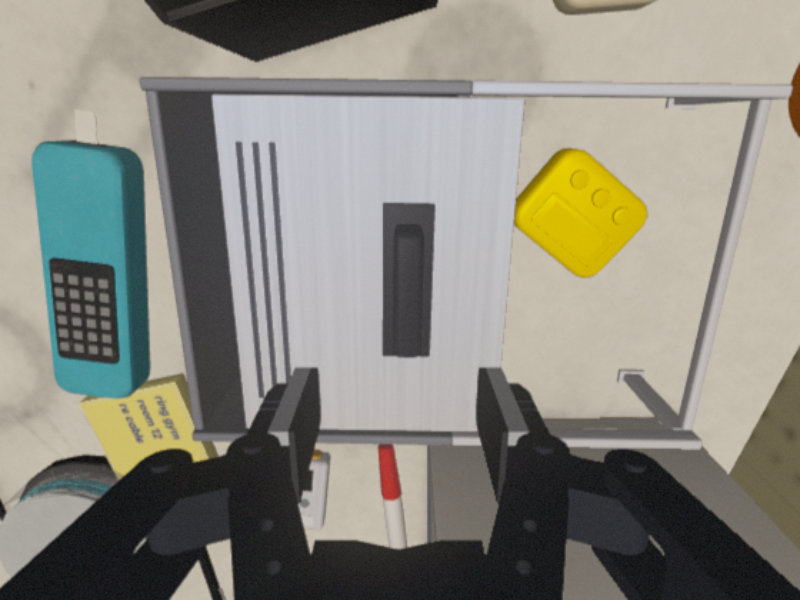

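```bash
python3 - <<'E'
from h import *
import json;p=json.load(open("w1.json"))
q=lambda u,v,z:px2w(p,u*.7,v*.7,z)[:2].round(4)
for n,u,v,z in[("nearL outer",143,82,.083),("nearR outer",197,437,.083),("junctL",471,88,.083),("junctR",453,440,.083),("farL",788,92,.083),("farR",700,440,.083),("base1",383,204,.079),("base2",435,204,.079),("base3",430,357,.079),("base4",383,357,.079),("lidnl",213,96,.079),("lidnr",245,430,.079),("top1",397,226,.104),("top2",422,226,.104),("top3",418,355,.104),("top4",396,355,.104),("lidfl",522,98,.079),("lidfr",500,430,.079)]:print(n,q(u,v,z))
E
```

```text
nearL outer [0.408  0.1855]
nearR outer [ 0.4003 -0.0033]
junctL [0.5558 0.1776]
junctR [ 0.5478 -0.0098]
farL [0.698  0.1708]
farR [ 0.6891 -0.014 ]
base1 [0.5136 0.1263]
base2 [0.5392 0.1254]
base3 [0.5356 0.0416]
base4 [0.5097 0.0425]
lidnl [0.4373 0.1788]
lidnr [ 0.4271 -0.0022]
top1 [0.5205 0.1202]
top2 [0.5317 0.1198]
top3 [0.5285 0.0556]
top4 [0.5177 0.056 ]
lidfl [0.5798 0.1727]
lidfr [ 0.5755 -0.0067]
```

```bash
python3 -m crank '[[0.5,[0.005,0.004,0.03],0.4],[0.5,[0,0,0.034],0],[0.5,[0,0,0.03],0],[0.5,[0,0,0],0],[0,[0,0,0],0],[0,[0,0,0],0],[0,[0,0,0],0],[0,[0,0,0],0]]' 40
python3 -m crank '[[0,[0,0.02,0],0],[0,[0,0.02,0],0],[0,[0,0.02,0],0],[0,[0,0.02,0],0],[0,[0,0.02,0],0],[0,[0,0.012,0],0],[0,[0,0,0],0],[0,[0,0,0],0]]'
```

```text
t: 3.95
ee_pos: [0.5277, 0.0869, 0.162]
tcp_rot: [0.001, 0.723, 0.691, 0.001]
ft_force: [-0.9, -1.5, 6.0]
gripper_width: 0.0126
grip_force: 42.8
t: 4.95
ee_pos: [0.6405, 0.0815, 0.1621]
tcp_rot: [0.002, 0.723, 0.691, 0.002]
ft_force: [0.6, -0.6, 5.2]
gripper_width: 0.0128
grip_force: 42.6
```

```bash
python3 -m crank '[[0,[0,0.003,-0.002],0],[0,[0,0,0],0],[0,[0,0,0],0]]'; python3 -m crank '[[0,[0,0.003,0],0],[0,[0,0,0],0],[0,[0,0,0],0]]'; python3 -m crank '[[0,[0,0.003,0],0],[0,[0,0,0],0],[0,[0,0,0],0]]'
```

```text
t: 5.32
ee_pos: [0.641, 0.0816, 0.1621]
tcp_rot: [-0.0, 0.723, 0.691, -0.001]
ft_force: [-4.7, -1.8, 5.4]
gripper_width: 0.013
grip_force: 42.6
t: 5.7
ee_pos: [0.6415, 0.0816, 0.1621]
tcp_rot: [-0.002, 0.722, 0.691, -0.004]
ft_force: [-10.5, -1.9, 9.4]
gripper_width: 0.013
grip_force: 43.2
t: 6.08
ee_pos: [0.642, 0.0817, 0.1621]
tcp_rot: [-0.004, 0.722, 0.692, -0.006]
ft_force: [-15.8, -1.7, 14.3]
gripper_width: 0.013
grip_force: 43.8
```

```bash
python3 -m crank '[[0,[0,-0.007,0],0],[0,[0,0,0],0],[0.5,[0,0,0],0],[0.5,[0,0,0],0],[0.5,[0,0,0],0],[0.6,[0,0,-0.05],0],[0.6,[0,0,-0.06],0],[0.6,[0,0,-0.04],0],[0.6,[0,0,0],0]]'
python3 - <<'E'
from h import *
go(.405,-.2217,.30,87);
p=P("top");im=capture("top");cv2.imwrite("pics/t2.png",cv2.resize(im[120:300,150:450],(800,480),interpolation=cv2.INTER_CUBIC))
E
```

```text
t: 7.2
ee_pos: [0.6424, 0.0829, 0.3165]
tcp_rot: [0.002, 0.722, 0.691, 0.004]
ft_force: [-0.9, 0.3, -0.3]
gripper_width: 0.0512
grip_force: 0.0
t7.2 turn 0.5 shift [np.float64(-0.3166), np.float64(-0.2212), np.float64(0.0165)]
```

View pics/t2.png

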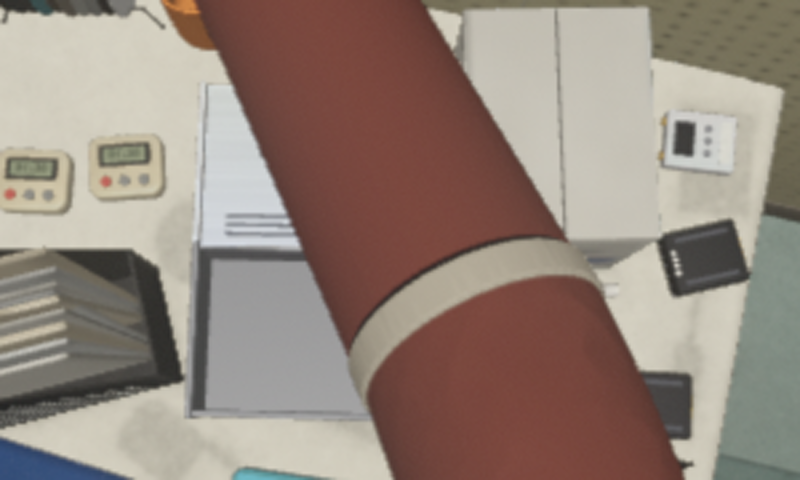

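```bash
python3 -m crank '[[0.95,[-0.045,-0.031,0],0.5],[0.95,[-0.045,-0.031,0],0],[0.95,[-0.045,-0.031,0],0],[0.95,[-0.045,-0.031,0],0],[0.95,[-0.045,-0.031,0],0],[0.95,[-0.045,-0.031,0],0],[0.95,[-0.046,-0.035,0.017],0],[0.95,[0,0,0.05],0],[0.95,[0,0,0.05],0],[0.95,[0,0,0],0],[0.95,[0,0,0],0]]'
python3 - <<'E'
from h import *
print(observe()["ee_pos"],psi())
p=P("wrist");cv2.imwrite("pics/w2.png",cv2.resize(capture("wrist"),(800,600)))
import json;json.dump({k:np.array(v).tolist() for k,v in p.items()},open("w2.json","w"))
E
```

```text
t: 8.62
ee_pos: [0.4044, -0.2222, 0.1955]
tcp_rot: [0.0, 0.725, 0.689, 0.0]
ft_force: [0.7, -0.9, -0.0]
gripper_width: 0.0813
grip_force: 0.0
[ 0.40441712 -0.22219349  0.19553449] 87.02414997999378
```

View pics/w2.png

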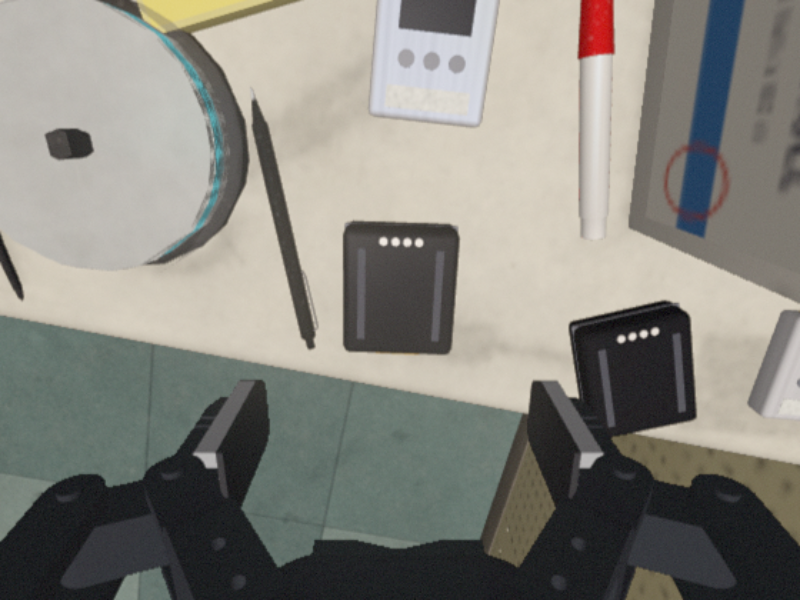

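```bash
python3 - <<'E'
from h import *
import json;p=json.load(open("w2.json"))
f=lambda L:[(u*.7,v*.7) for u,v in L]
print(box(p,f([(345,235),(457,235),(451,352),(345,350)]),.026))
print(box(p,f([(345,224),(458,224),(451,352),(345,350)]),.02))
for u,v in[(573,325),(689,312),(696,415),(371,115),(482,127)]:print(px2w(p,u*.7,v*.7,.02)[:2].round(4))
E
```

```text
(array([ 0.4057, -0.2242]), array([56., 65., 57., 63.]), np.float64(-3.6), np.float64(-94.3))
(array([ 0.4059, -0.2235]), array([57., 72., 59., 71.]), np.float64(-3.6), np.float64(-94.4))
[ 0.4993 -0.2484]
[ 0.5615 -0.244 ]
[ 0.5747 -0.3093]
[ 0.3968 -0.1351]
[ 0.4494 -0.1432]
```

```bash
python3 -m crank '[[0.95,[0,0.001,0.04],1],[0.95,[0,0,0.04],0],[0.95,[0,0,0.038],0],[0.95,[0,0,0],0],[0,[0,0,0],0],[0,[0,0,0],0],[0,[0,0,0],0],[0,[0,0,0],0]]' 60
python3 -m crank '[[0,[0,0,-0.04],0],[0,[0,0,-0.06],0],[0,[0,0,-0.06],0],[0,[0,0,-0.05],0],[0,[0,0,0],0]]'
python3 - <<'E'
from h import *
o=np.array([.477,.0875]);a=np.radians(-2.5);R=np.array([[np.cos(a),-np.sin(a)],[np.sin(a),np.cos(a)]])
for y in(-.045,.045):
    t=o+R@[0,y];print(t);go(t[0],t[1],.29,87.5)
E
```

```text
t: 9.68
ee_pos: [0.4055, -0.2228, 0.0793]
tcp_rot: [0.002, 0.732, 0.682, 0.0]
ft_force: [-0.7, 0.5, 7.4]
gripper_width: 0.0585
grip_force: 65.3
t: 10.3
ee_pos: [0.4061, -0.2229, 0.2912]
tcp_rot: [0.005, 0.732, 0.682, 0.001]
ft_force: [0.1, 1.1, -6.1]
gripper_width: 0.0584
grip_force: 70.7
[0.47503713 0.04254283]
t10.3 turn -1.6 shift [np.float64(0.2682), np.float64(0.0573), np.float64(0.0012)]
[0.47896287 0.13245717]
t10.3 turn -1.6 shift [np.float64(0.3582), np.float64(0.0573), np.float64(0.0012)]
```

```bash
python3 -m crank '[[0,[0.045,0.0096,0],-1.6],[0,[0.045,0.0096,0],0],[0,[0.045,0.0096,0],0],[0,[0.045,0.0096,0],0],[0,[0.044,0.0096,0],0],[0,[0.044,0.0093,0],0],[0,[0,0,0.03],0],[0,[0,0,0.03],0],[0,[0,0,0],0],[0,[0,0,0],0]]'
python3 - <<'E'
from h import *
go(.475,.0425,.087,87.5)
p=P("wrist");cv2.imwrite("pics/w3.png",cv2.resize(capture("wrist"),(800,600)))
import json;json.dump({k:np.array(v).tolist() for k,v in p.items()},open("w3.json","w"))
E
```

```text
t: 11.55
ee_pos: [0.4745, 0.0425, 0.227]
tcp_rot: [-0.0, 0.722, 0.692, -0.0]
ft_force: [-0.7, 0.7, -5.6]
gripper_width: 0.0584
grip_force: 70.6
t11.6 turn 0.1 shift [np.float64(-0.0), np.float64(0.0005), np.float64(0.14)]
```

View pics/w3.png

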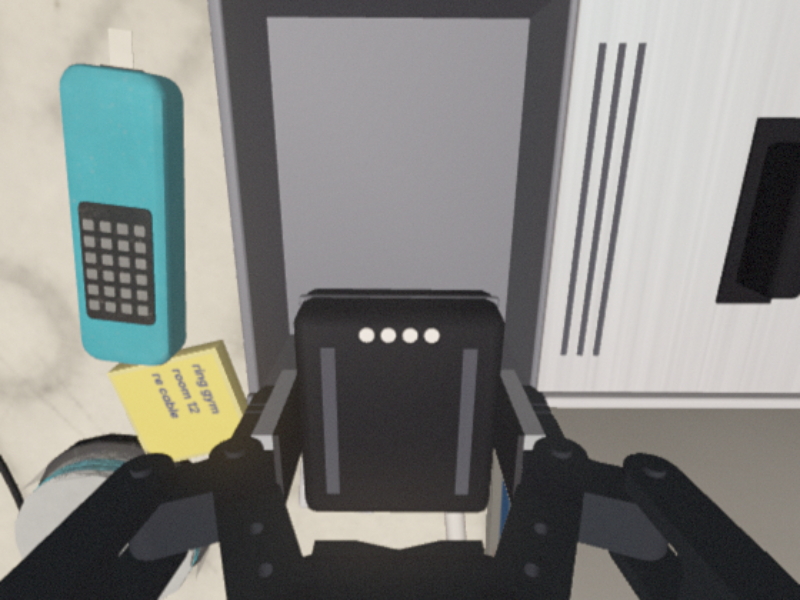

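```bash
python3 - <<'E'
from h import *
import json;p=json.load(open("w3.json"))
for u,v,z in[(267,17,.006),(528,19,.006),(288,290,.006),(510,290,.006),(300,302,.18),(497,302,.18)]:print(px2w(p,u*.7,v*.7,z)[:2].round(4))
E
python3 -m crank '[[0,[0,0.0005,0.05],0],[0,[0,0,0.045],0],[0,[0,0,0.03],0],[0,[0,0,0.012],0],[0,[0,0,0.002],0],[0,[0,0,0],0]]'
```

```text
[0.4114 0.1817]
[0.5496 0.1749]
[0.4049 0.0289]
[0.5449 0.023 ]
[0.4517 0.0831]
[0.5017 0.081 ]
t: 12.35
ee_pos: [0.4762, 0.0428, 0.0891]
tcp_rot: [0.001, 0.722, 0.692, 0.001]
ft_force: [0.2, 0.4, -5.7]
gripper_width: 0.0581
grip_force: 70.5
```

```bash
python3 -m crank '[[0,[0,0,0.003],0],[0,[0,0,0],0],[0.85,[0,0,0],0],[0.85,[0,0,0],0],[0.85,[0,0,0],0],[0.85,[0,0,-0.03],0],[0.85,[0,0,-0.06],0],[0.85,[0,0,-0.06],0],[0.95,[0,0,-0.06],0]]'
python3 - <<'E'
from h import *
print(observe()["ee_pos"])
im=capture("top");cv2.imwrite("pics/t3.png",im[120:300,150:450]);  # quick numeric check of bricks
go(.536,-.278,.30,105.5)
go(.48,-.35,.30,105.5)
E
```

```text
t: 13.48
ee_pos: [0.4754, 0.0426, 0.2974]
tcp_rot: [0.001, 0.722, 0.692, 0.001]
ft_force: [1.8, -0.4, -1.2]
gripper_width: 0.081
grip_force: 0.0
[0.47536753 0.04258132 0.29736671]
t13.5 turn -17.9 shift [np.float64(-0.3257), np.float64(-0.031), np.float64(0.0048)]
t13.5 turn -17.9 shift [np.float64(-0.3801), np.float64(-0.1042), np.float64(0.0048)]
```

```bash
python3 -m crank '[[0.95,[0,0,0],-8],[0.95,[0,0,0],-8],[0.95,[-0.053,-0.006,0],0],[0.95,[-0.053,-0.006,0],0],[0.95,[-0.053,-0.006,0],0],[0.95,[-0.053,-0.006,0],0],[0.95,[-0.053,-0.006,0],0],[0.95,[-0.053,-0.006,0.02],0],[0.95,[-0.006,0.002,0.04],0],[0.95,[0,0,0.03],0],[0.95,[0,0,0],0],[0.95,[0,0,0],0]]'
python3 - <<'E'
from h import *
print(observe()["ee_pos"],psi())
p=P("wrist");cv2.imwrite("pics/w4.png",cv2.resize(capture("wrist"),(800,600)))
import json;json.dump({k:np.array(v).tolist() for k,v in p.items()},open("w4.json","w"))
E
```

```text
t: 15.02
ee_pos: [0.5191, -0.2803, 0.2063]
tcp_rot: [0.001, 0.618, 0.786, 0.0]
ft_force: [-1.2, -0.0, -0.4]
gripper_width: 0.0815
grip_force: 0.0
[ 0.51912733 -0.28030455  0.20627204] 103.61104054186845
```

View pics/w4.png

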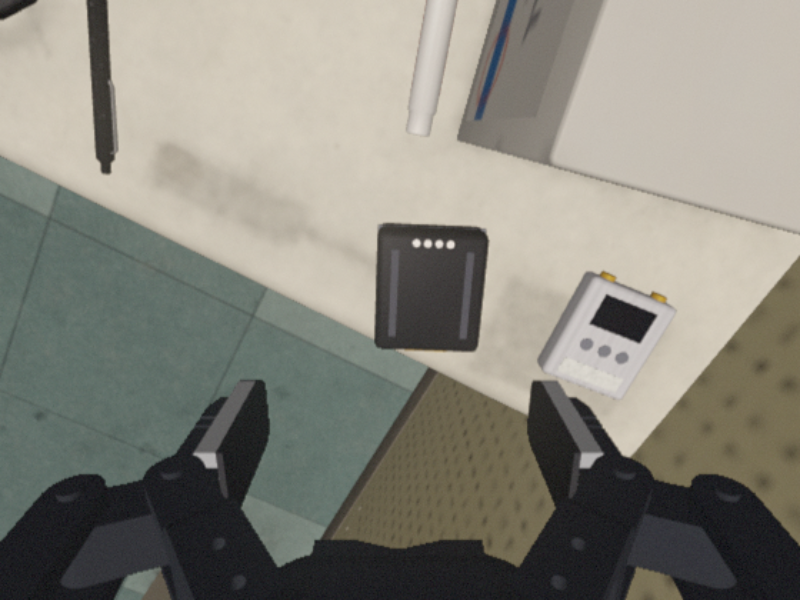

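```bash
python3 - <<'E'
from h import *
import json;p=json.load(open("w4.json"))
f=lambda L:[(u*.7,v*.7) for u,v in L]
b=box(p,f([(378,228),(488,229),(478,351),(377,347)]),.022);print(b)
print(box(p,f([(590,276),(675,310),(620,397),(541,368)]),.013))
print(px2w(p,460*.7,138*.7,0),px2w(p,800*.7,233*.7,0.17))
go(b[0][0],b[0][1],.078,90+b[2])
E
```

```text
(array([ 0.5384, -0.2809]), array([58., 71., 58., 69.]), np.float64(12.0), np.float64(-77.6))
(array([ 0.6488, -0.2885]), array([56., 62., 55., 62.]), np.float64(-8.0), np.float64(-97.9))
[ 0.53498427 -0.19922568  0.        ] [ 0.59144663 -0.20147431  0.17      ]
t15.1 turn 1.6 shift [np.float64(-0.0046), np.float64(0.0186), np.float64(0.1287)]
```

```bash
python3 -m crank '[[0.95,[-0.004,0.0185,0.03],1.6],[0.95,[0,0,0.05],0],[0.95,[0,0,0.038],0],[0.95,[0,0,0.01],0],[0.95,[0,0,0],0],[0,[0,0,0],0],[0,[0,0,0],0],[0,[0,0,0],0],[0,[0,0,0],0]]' 60
python3 -m crank '[[0,[0,0,-0.04],0],[0,[0,0,-0.06],0],[0,[0,0,-0.06],0],[0,[0,0,-0.05],0],[0,[0,0,0],0]]'
python3 - <<'E'
from h import *
o=np.array([.4768,.087]);a=np.radians(-2.5);R=np.array([[np.cos(a),-np.sin(a)],[np.sin(a),np.cos(a)]])
t=o+R@[0,.046];print(t);go(t[0],t[1],.22,87.5)
E
```

```text
t: 16.2
ee_pos: [0.5383, -0.2804, 0.0795]
tcp_rot: [0.002, 0.63, 0.777, 0.0]
ft_force: [-0.8, 1.1, 6.0]
gripper_width: 0.0589
grip_force: 67.7
t: 16.82
ee_pos: [0.5389, -0.28, 0.2922]
tcp_rot: [0.005, 0.629, 0.777, 0.001]
ft_force: [0.4, -0.4, -4.5]
gripper_width: 0.0589
grip_force: 67.3
[0.47880649 0.13295622]
t16.8 turn 14.5 shift [np.float64(0.4099), np.float64(-0.0781), np.float64(0.0722)]
```

```bash
python3 -m crank '[[0,[0,0,0],7],[0,[0,0,0],7.5],[0,[0.05,-0.0095,0],0],[0,[0.05,-0.0095,0],0],[0,[0.05,-0.0095,0],0],[0,[0.05,-0.0095,0],0],[0,[0.05,-0.0095,0],0],[0,[0.05,-0.0095,0],0],[0,[0.05,-0.0095,0],0],[0,[0.05,-0.0095,0],0],[0,[0.01,-0.002,0.04],0],[0,[0,0,0],0]]'
python3 - <<'E'
from h import *
go(.4788,.133,.086,87.5)
p=P("wrist");cv2.imwrite("pics/w5.png",cv2.resize(capture("wrist"),(800,600)))
import json;json.dump({k:np.array(v).tolist() for k,v in p.items()},open("w5.json","w"))
E
```

```text
t: 18.32
ee_pos: [0.4739, 0.1327, 0.2437]
tcp_rot: [-0.002, 0.721, 0.693, -0.005]
ft_force: [-0.3, -0.3, -3.9]
gripper_width: 0.0583
grip_force: 67.4
t18.3 turn 0.2 shift [np.float64(0.0005), np.float64(0.0049), np.float64(0.1577)]
```

View pics/w5.png

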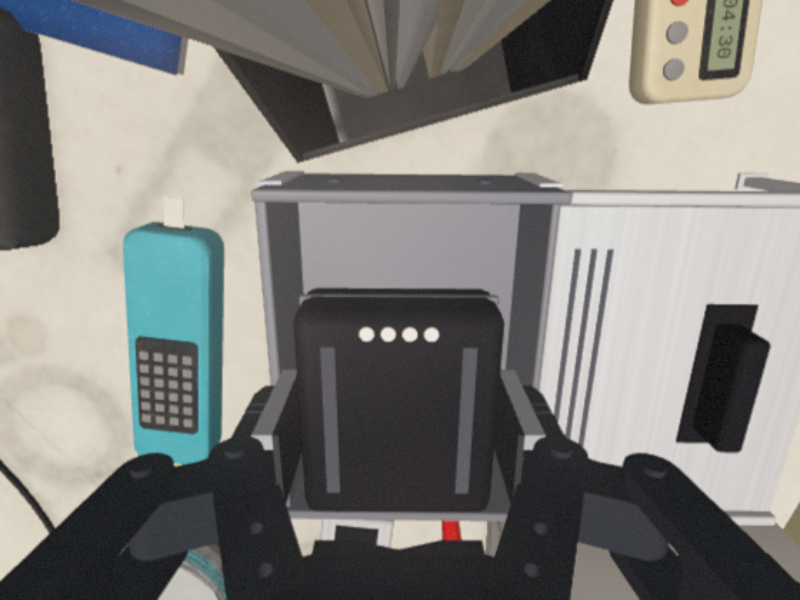

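```bash
python3 - <<'E'
from h import *
import json;p=json.load(open("w5.json"));M=np.array(p["world_to_cam"]);print(-M[:3,:3].T@M[:3,3]-observe()["ee_pos"])
for u,v,z in[(300,158,.0),(585,78,.0),(220,50,.12),(613,0,.12)]:print(px2w(p,u*.7,v*.7,z).round(3))
E
python3 -m crank '[[0,[0,0.003,0.05],0],[0,[0,0.002,0.05],0],[0,[0,0,0.03],0],[0,[0,0,0.018],0],[0,[0,0,0.006],0],[0,[0,0,0],0]]'
```

```text
[0.0025964  0.08312149 0.0666298 ]
[0.413 0.197 0.   ]
[0.587 0.236 0.   ]
[0.414 0.242 0.12 ]
[0.552 0.252 0.12 ]
t: 19.12
ee_pos: [0.4831, 0.1322, 0.0936]
tcp_rot: [0.001, 0.723, 0.691, 0.0]
ft_force: [0.1, -0.2, -4.2]
gripper_width: 0.0585
grip_force: 67.3
```

```bash
python3 -m crank '[[0,[0,-0.004,0],0],[0,[0,0,0.005],0],[0,[0,0,0],0]]'; python3 -m crank '[[0,[0,0,0.003],0],[0,[0,0,0],0],[0,[0,0,0],0]]'
```

```text
t: 19.5
ee_pos: [0.478, 0.1331, 0.088]
tcp_rot: [0.0, 0.722, 0.691, -0.0]
ft_force: [0.9, 0.2, -4.4]
gripper_width: 0.0582
grip_force: 67.4
t: 19.88
ee_pos: [0.4784, 0.1333, 0.0855]
tcp_rot: [0.0, 0.722, 0.691, 0.0]
ft_force: [-2.5, 0.2, 4.4]
gripper_width: 0.0584
grip_force: 68.3
```

Touching the floor; release, rise, and go on to the lower receiver at (.426,-.105).

```bash
python3 -m crank '[[0.85,[0,0,0],0],[0.85,[0,0,0],0],[0.85,[0,0,0],0],[0.85,[0,0,-0.03],0],[0.85,[0,0,-0.06],0],[0.85,[0,0,-0.06],0],[0.95,[0,0,-0.06],0],[0.95,[0,0,0],0]]'
python3 - <<'E'
from h import *
cv2.imwrite("pics/wx.png",capture("wrist"))
go(.426,-.105,.20,83)
E
```

```text
t: 20.88
ee_pos: [0.4801, 0.1344, 0.2996]
tcp_rot: [0.003, 0.723, 0.691, 0.005]
ft_force: [0.1, 0.2, 0.5]
gripper_width: 0.0811
grip_force: 0.0
t20.9 turn 4.5 shift [np.float64(-0.243), np.float64(-0.0234), np.float64(0.0969)]
```

```bash
python3 -m crank '[[0.95,[0,0,0],4.5],[0.95,[-0.05,-0.005,0],0],[0.95,[-0.05,-0.005,0],0],[0.95,[-0.05,-0.005,0],0],[0.95,[-0.05,-0.005,0.02],0],[0.95,[-0.043,-0.004,0.04],0],[0.95,[0,0,0.037],0],[0.95,[0,0,0],0],[0.95,[0,0,0],0]]'
python3 - <<'E'
from h import *
print(observe()["ee_pos"],psi())
p=P("wrist");im=capture("wrist");cv2.imwrite("pics/w6.png",np.hstack([cv2.resize(im[100:280,150:400],(500,360)),cv2.resize(cv2.imread("pics/wx.png"),(300,360))]))
import json;json.dump({k:np.array(v).tolist() for k,v in p.items()},open("w6.json","w"))
E
```

```text
t: 22.05
ee_pos: [0.4249, -0.1043, 0.1981]
tcp_rot: [-0.0, 0.749, 0.663, 0.0]
ft_force: [0.5, -0.1, -0.8]
gripper_width: 0.081
grip_force: 0.0
[ 0.42494025 -0.10432098  0.19814385] 83.07800511227497
```

View pics/w6.png

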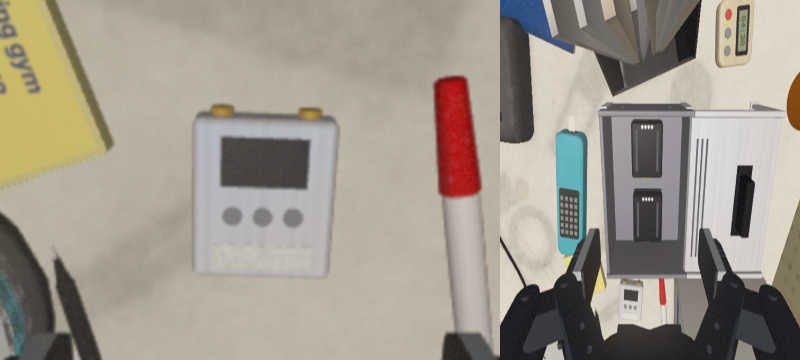

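```bash
python3 - <<'E'
from h import *
import json;p=json.load(open("w6.json"))
b=box(p,[(150+u/2,100+v/2) for u,v in[(193,117),(338,119),(329,276),(192,273)]],.014);print(b)
go(b[0][0],b[0][1],.077,90+b[2])
E
```

```text
(array([ 0.4276, -0.1057]), array([55., 65., 56., 64.]), np.float64(-8.0), np.float64(-98.5))
t22.1 turn 1.1 shift [np.float64(-0.001), np.float64(0.0024), np.float64(0.1217)]
```

```bash
python3 -m crank '[[0.92,[-0.001,0.0024,0.04],1.1],[0.92,[0,0,0.04],0],[0.92,[0,0,0.04],0],[0.92,[0,0,0.003],0],[0.92,[0,0,0],0],[0,[0,0,0],0],[0,[0,0,0],0],[0,[0,0,0],0],[0,[0,0,0],0]]' 40
python3 -m crank '[[0,[0,0,-0.04],0],[0,[0,0,-0.06],0],[0,[0,0,-0.06],0],[0,[0,0,-0.05],0],[0,[0,0,0],0]]'
python3 - <<'E'
from h import *
go(.4751,.041,.115,87.5)
E
```

```text
t: 23.22
ee_pos: [0.4275, -0.1067, 0.0767]
tcp_rot: [0.001, 0.756, 0.655, 0.001]
ft_force: [-1.0, 1.7, 7.2]
gripper_width: 0.0542
grip_force: 41.2
t: 23.85
ee_pos: [0.4283, -0.1066, 0.2891]
tcp_rot: [0.004, 0.756, 0.655, 0.003]
ft_force: [0.1, 0.2, -2.4]
gripper_width: 0.0547
grip_force: 45.1
t23.9 turn -5.7 shift [np.float64(0.1495), np.float64(0.0403), np.float64(0.1741)]
```

```bash
python3 -m crank '[[0,[0,0,0],-5.7],[0,[0.05,0.0135,0],0],[0,[0.05,0.0135,0],0],[0,[0.05,0.0133,0],0],[0,[0,0,0.05],0],[0,[0,0,0.05],0],[0,[0,0,0.05],0],[0,[0,0,0.022],0],[0,[0,0,0],0],[0,[0,0,0],0]]'
python3 -c "
from h import *
go(.4751,.042,.1095,87.5)"
```

```text
t: 25.1
ee_pos: [0.4734, 0.0418, 0.1133]
tcp_rot: [-0.0, 0.722, 0.692, 0.0]
ft_force: [0.3, 0.3, -1.5]
gripper_width: 0.0549
grip_force: 47.0
t25.1 turn 0.1 shift [np.float64(0.0003), np.float64(0.0017), np.float64(0.0038)]
```

```bash
python3 -m crank '[[0,[0,0.002,0.002],0],[0,[0,0,0.002],0],[0,[0,0,0],0],[0.85,[0,0,0],0],[0.85,[0,0,0],0],[0.85,[0,0,0],0],[0.85,[0,0,-0.03],0],[0.85,[0,0,-0.06],0],[0.85,[0,0,-0.06],0],[0.95,[0,0,-0.04],0]]'
python3 -c "
from h import *
go(.6488,-.2885,.20,82)"
```

```text
t: 26.35
ee_pos: [0.4758, 0.0419, 0.3018]
tcp_rot: [0.001, 0.722, 0.692, 0.001]
ft_force: [0.2, -0.7, 0.6]
gripper_width: 0.0815
grip_force: 0.0
t26.4 turn 5.6 shift [np.float64(-0.3031), np.float64(0.2173), np.float64(0.1018)]
```

```bash
python3 -c "
from h import *
go(.646,-.308,.30,82.5)"
python3 -m crank '[[0.95,[0,0,0],5.4],[0.95,[-0.046,0.031,0],0],[0.95,[-0.046,0.031,0],0],[0.95,[-0.046,0.031,0],0],[0.95,[-0.046,0.031,0],0],[0.95,[-0.046,0.031,0],0],[0.95,[-0.046,0.031,0],0],[0.95,[-0.046,0.031,0],0],[0.95,[0,0,0],0],[0.95,[0,0,0],0]]'
python3 -c "
from h import *
go(.646,-.308,.077,82.5)
p=P('wrist');im=capture('wrist');cv2.imwrite('pics/w7.png',im)
import json;json.dump({k:np.array(v).tolist() for k,v in p.items()},open('w7.json','w'))"
```

```text
t26.4 turn 5.1 shift [np.float64(-0.3247), np.float64(0.2144), np.float64(0.0018)]
t: 27.6
ee_pos: [0.6465, -0.306, 0.2983]
tcp_rot: [-0.001, 0.753, 0.657, 0.0]
ft_force: [0.4, -0.6, 0.4]
gripper_width: 0.081
grip_force: 0.0
t27.6 turn -0.3 shift [np.float64(-0.002), np.float64(-0.0002), np.float64(0.2213)]
```

View pics/w7.png

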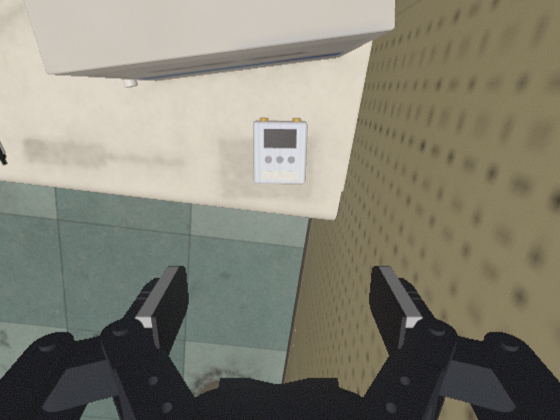

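```bash
python3 - <<'E'
from h import *
import json;p=json.load(open("w7.json"))
b=box(p,[(254,122),(307,122),(305,184),(254,183)],.013);print(b)
for u,v in[(372,40),(358,100),(336,218),(300,209)]:print(px2w(p,u,v,0).round(3))
t=P("top");print(px2w(t,633*.7,218*.7,0),px2w(t,400*.7,165*.7,0))
E
```

```text
(array([ 0.6505, -0.2896]), array([54., 66., 55., 64.]), np.float64(-8.4), np.float64(-98.6))
[ 0.755 -0.193  0.   ]
[ 0.738 -0.248  0.   ]
[ 0.704 -0.375  0.   ]
[ 0.664 -0.359  0.   ]
[ 0.7037137  -0.37478995  0.        ] [0.8182163 0.0422804 0.       ]
```

```bash
python3 -m crank '[[0.85,[0,0.001,0.04],0.5],[0.85,[0,0,0.05],0],[0.85,[0,0,0.05],0],[0.85,[0,0,0.03],0],[0.85,[0,0,0],0]]' 60; python3 -m crank '[[0.85,[0,0,0.03],0],[0.85,[0,0,0.02],0],[0.85,[0,0,0],0]]'
```

```text
t: 28.28
ee_pos: [0.6461, -0.3048, 0.1266]
tcp_rot: [-0.003, 0.756, 0.655, -0.001]
ft_force: [0.5, 0.5, -0.3]
gripper_width: 0.073
grip_force: 0.0
t: 28.65
ee_pos: [0.647, -0.3064, 0.0783]
tcp_rot: [-0.001, 0.756, 0.654, -0.001]
ft_force: [-0.2, 0.9, 0.3]
gripper_width: 0.0723
grip_force: 0.0
```

```bash
python3 -m crank '[[0,[0,0,0.001],0],[0,[0,0,0],0],[0,[0,0,0],0],[0,[0,0,0],0],[0,[0,0,-0.04],0],[0,[0,0,-0.06],0],[0,[0,0,-0.06],0],[0,[0,0,-0.06],0],[0,[0,0,0],0]]'
python3 -c "
from h import *
go(.4788,.115,.28,87.5)"
```

```text
t: 29.78
ee_pos: [0.6499, -0.3071, 0.3049]
tcp_rot: [0.006, 0.757, 0.654, 0.003]
ft_force: [1.5, -0.5, -2.2]
gripper_width: 0.0536
grip_force: 64.0
t29.8 turn -5.9 shift [np.float64(0.4143), np.float64(-0.1894), np.float64(0.0249)]
```

```bash
python3 -m crank '[[0,[0,0,0],-5.9],[0,[0.046,-0.021,0],0],[0,[0.046,-0.021,0],0],[0,[0.046,-0.021,0],0],[0,[0.046,-0.021,0],0],[0,[0.046,-0.021,0],0],[0,[0.046,-0.021,0],0],[0,[0.046,-0.021,0],0],[0,[0.046,-0.021,0],0],[0,[0.046,-0.021,0],0],[0,[0,0,0.02],0],[0,[0,0,0],0]]'
python3 -c "
from h import *
go(.478,.116,.1105,87.5)
p=P('wrist');im=capture('wrist');cv2.imwrite('pics/w8.png',im)
import json;json.dump({k:np.array(v).tolist() for k,v in p.items()},open('w8.json','w'))"
```

```text
t: 31.28
ee_pos: [0.4745, 0.1139, 0.2757]
tcp_rot: [-0.001, 0.721, 0.692, -0.003]
ft_force: [-0.5, 0.9, -1.8]
gripper_width: 0.0536
grip_force: 64.0
t31.3 turn 0.1 shift [np.float64(0.0023), np.float64(0.0034), np.float64(0.1652)]
```

View pics/w8.png

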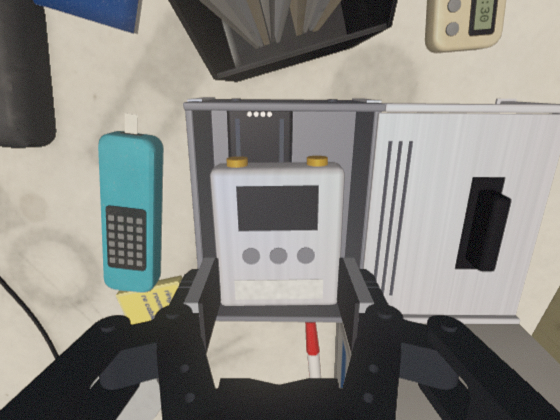

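```bash
python3 - <<'E'
from h import *
import json;p=json.load(open("w8.json"))
for u,v,z in[(229,112,.032),(290,110,.032),(228,160,.032),(291,160,.032),(213,105,.006),(358,105,.006),(350,160,.006)]:print(u,v,px2w(p,u,v,z).round(4))
M=np.array(p["world_to_cam"])
E
```

```text
229 112 [0.432  0.1764 0.032 ]
290 110 [0.4863 0.176  0.032 ]
228 160 [0.4272 0.1332 0.032 ]
291 160 [0.4859 0.1309 0.032 ]
213 105 [0.4133 0.1819 0.006 ]
358 105 [0.5522 0.1763 0.006 ]
350 160 [0.546  0.1231 0.006 ]
```

```bash
python3 -m crank '[[0,[0.005,-0.009,0.03],0],[0,[0,0,0.05],0],[0,[0,0,0.05],0],[0,[0,0,0.028],0],[0,[0,0,0.003],0],[0,[0,0,0],0],[0,[0,0,0],0]]'; python3 -c "
from h import *
go(.4655,.119,.1095,87.5)"
```

```text
t: 32.2
ee_pos: [0.4686, 0.1201, 0.1183]
tcp_rot: [0.001, 0.722, 0.692, 0.001]
ft_force: [0.3, -0.1, -1.5]
gripper_width: 0.0536
grip_force: 64.1
t32.2 turn 0.0 shift [np.float64(-0.0012), np.float64(-0.003), np.float64(0.0088)]
```

```bash
python3 -m crank '[[0,[0,-0.002,0.004],0],[0,[0,0,0.004],0],[0,[0,0,0],0],[0,[0,0,0],0]]';python3 -m crank '[[0,[0,0,0.001],0],[0,[0,0,0],0],[0.5,[0,0,0],0],[0.75,[0,0,0],0],[0.75,[0,0,0],0],[0.75,[0,0,-0.03],0],[0.75,[0,0,-0.06],0],[0.75,[0,0,-0.06],0],[0.75,[0,0,-0.06],0],[0.75,[0,0,0],0]]'
python3 -c "
from h import *
go(.6376,.254,.34,89.5)
p=P('wrist');im=capture('wrist');cv2.imwrite('pics/w9.png',im)
import json;json.dump({k:np.array(v).tolist() for k,v in p.items()},open('w9.json','w'))"
```

```text
t: 32.7
ee_pos: [0.4656, 0.1202, 0.1118]
tcp_rot: [0.001, 0.722, 0.692, 0.0]
ft_force: [-4.1, -2.4, 22.4]
gripper_width: 0.0534
grip_force: 66.8
t: 33.95
ee_pos: [0.4675, 0.1214, 0.3222]
tcp_rot: [0.002, 0.722, 0.692, 0.005]
ft_force: [-1.0, -0.5, -0.6]
gripper_width: 0.0641
grip_force: 0.0
t34.0 turn -1.9 shift [np.float64(0.1341), np.float64(0.169), np.float64(-0.0178)]
```

View pics/w9.png

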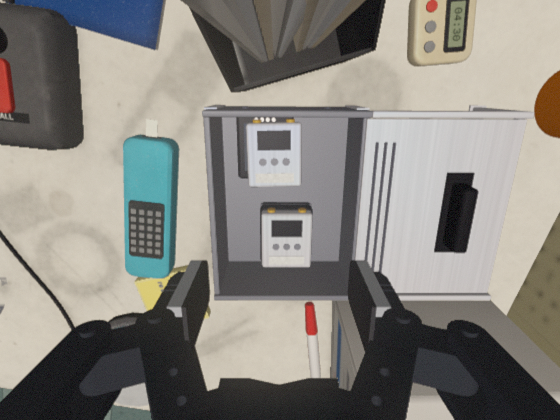

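```bash
python3 - <<'E'
from h import *
import json
t=P("top")
for n,u,v,z in[("file far L",150,305,.27),("file far mid",220,305,.2),("file far R",290,306,.12),("file right far",311,378,0),("mug rim near",330,185,.09),("mug base",330,197,.0),("spool",250,180,0.0)]:print(n,px2w(t,u*.7,v*.7,z).round(3))
E
python3 -m crank '[[0.95,[0.025,0.04,-0.018],-1.9],[0.95,[0.025,0.04,0],-2.5],[0.95,[0.028,0.04,0],0],[0.95,[0.028,0.04,0],0],[0.95,[0.03,0,0],0],[0.95,[0,0,0.04],0],[0.95,[0,0,0.05],0],[0.95,[0,0,0],0],[0.95,[0,0,0],0]]'
python3 -c "
from h import *
go(.638,.2535,.077,92)
p=P('wrist');im=capture('wrist');cv2.imwrite('pics/w10.png',im)
import json;json.dump({k:np.array(v).tolist() for k,v in p.items()},open('w10.json','w'))"
```

```text
file far L [0.523 0.365 0.27 ]
file far mid [0.532 0.299 0.2  ]
file far R [0.541 0.218 0.12 ]
file right far [0.432 0.207 0.   ]
mug rim near [0.748 0.159 0.09 ]
mug base [0.761 0.172 0.   ]
spool [0.798 0.32  0.   ]
t: 35.12
ee_pos: [0.6241, 0.2571, 0.2463]
tcp_rot: [-0.0, 0.695, 0.719, 0.0]
ft_force: [0.4, -0.0, 0.8]
gripper_width: 0.0812
grip_force: 0.0
t35.1 turn -0.0 shift [np.float64(-0.0041), np.float64(0.0138), np.float64(0.1693)]
```

View pics/w10.png

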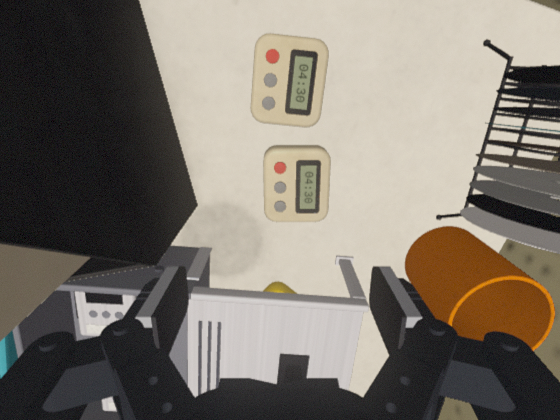

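```bash
python3 - <<'E'
from h import *
import json;p=json.load(open("w10.json"))
b=box(p,[(264,147),(330,147),(328,221),(265,221)],.018);print(b)
c=box(p,[(256,35),(328,40),(320,127),(251,122)],.018);print(c)
go(b[0][0],b[0][1],.077,90+b[2])
print([px2w(p,u,v,z).round(3) for u,v,z in[(197,208,0),(440,216,0),(407,275,.09)]])
E
```

```text
(array([0.6412, 0.2558]), array([58., 70., 59., 70.]), np.float64(2.0), np.float64(-87.4))
(array([0.63  , 0.3434]), array([57., 68., 59., 68.]), np.float64(-1.8), np.float64(-92.0))
t35.2 turn -0.0 shift [np.float64(-0.0023), np.float64(0.0167), np.float64(0.1706)]
[array([0.545, 0.224, 0.   ]), array([0.786, 0.224, 0.   ]), array([0.723, 0.209, 0.09 ])]
```

```bash
python3 -m crank '[[0.92,[-0.002,0.0165,0.03],0],[0.92,[0,0,0.05],0],[0.92,[0,0,0.05],0],[0.92,[0,0,0.035],0],[0.92,[0,0,0.005],0],[0.92,[0,0,0],0],[0,[0,0,0],0],[0,[0,0,0],0],[0,[0,0,0],0],[0,[0,0,0],0]]' 40
python3 -m crank '[[0,[0,0,-0.05],0],[0,[0,0,-0.06],0],[0,[0,0,-0.06],0],[0,[0,0,-0.06],0],[0,[0,0,-0.04],0],[0,[0,0,0],0]]'
python3 -c "
from h import *
go(.6,.0425,.34,87.5);go(.476,.0425,.34,87.5)"
```

```text
t: 36.42
ee_pos: [0.6418, 0.2562, 0.0791]
tcp_rot: [0.001, 0.695, 0.719, 0.002]
ft_force: [-0.2, -0.3, 5.4]
gripper_width: 0.0589
grip_force: 45.0
t: 37.17
ee_pos: [0.641, 0.2564, 0.3516]
tcp_rot: [0.001, 0.695, 0.719, 0.005]
ft_force: [0.4, 0.4, -0.9]
gripper_width: 0.0584
grip_force: 44.3
t37.2 turn 4.5 shift [np.float64(-0.2155), np.float64(-0.0316), np.float64(0.0116)]
t37.2 turn 4.5 shift [np.float64(-0.2209), np.float64(-0.1555), np.float64(0.0116)]
```

```bash
python3 - <<'E'
from h import *
import json;p=json.load(open("w9.json"))
print(box(p,[(261,209),(311,207),(310,267),(262,268)],.046));print(box(p,[(246,125),(299,122),(300,184),(250,187)],.046))
print(px2w(p,213,115,.079),px2w(p,357,292,.079))
E
python3 -m crank '[[0,[-0.05,-0.008,0],4.5],[0,[-0.05,-0.008,0],0],[0,[-0.05,-0.008,0],0],[0,[-0.05,-0.008,0],0],[0,[-0.02,-0.03,0],0],[0,[0,-0.04,0],0],[0,[0,-0.04,0],0],[0,[0,-0.01,0.03],0],[0,[0,0,0.05],0],[0,[0,0,0.05],0],[0,[0,0,0],0],[0,[0,0,0],0]]'
python3 -c "
from h import *
go(.475,.0425,.128,87.5)"
```

```text
(array([0.4758, 0.0446]), array([54., 73., 55., 72.]), np.float64(-0.8), np.float64(-92.0))
(array([0.4666, 0.1385]), array([53., 64., 53., 64.]), np.float64(0.8), np.float64(-90.4))
[0.41459998 0.18333275 0.079     ] [ 0.54880456 -0.00603196  0.079     ]
t: 38.67
ee_pos: [0.4833, 0.0419, 0.217]
tcp_rot: [0.0, 0.722, 0.691, 0.001]
ft_force: [0.8, 0.2, -0.4]
gripper_width: 0.0593
grip_force: 44.2
t38.7 turn -0.0 shift [np.float64(0.0002), np.float64(-0.0083), np.float64(0.089)]
```

```bash
python3 -m crank '[[0,[0,-0.008,0.04],0],[0,[0,0,0.035],0],[0,[0,0,0.01],0],[0,[0,0,0],0],[0,[0,0,0],0]]'; python3 -m crank '[[0,[0,0,0.003],0],[0,[0,0,0],0],[0,[0,0,0],0]]'
```

```text
t: 39.3
ee_pos: [0.4759, 0.0422, 0.1325]
tcp_rot: [0.001, 0.723, 0.691, 0.002]
ft_force: [-0.1, -0.5, -1.0]
gripper_width: 0.0586
grip_force: 44.2
t: 39.67
ee_pos: [0.4748, 0.0418, 0.1281]
tcp_rot: [0.0, 0.722, 0.691, 0.0]
ft_force: [0.2, 0.0, -0.7]
gripper_width: 0.0587
grip_force: 44.2
```

```bash
python3 -m crank '[[0,[0,0,0.001],0],[0,[0,0,0],0],[0.5,[0,0,0],0],[0.85,[0,0,0],0],[0.85,[0,0,0],0],[0.85,[0,0,-0.03],0],[0.85,[0,0,-0.06],0],[0.85,[0,0,-0.06],0],[0.85,[0,0,-0.06],0],[0.95,[0,0,0],0]]'
python3 -c "
from h import *
go(.631,.3434,.34,88.2)"
```

```text
t: 40.92
ee_pos: [0.4766, 0.0429, 0.3414]
tcp_rot: [0.003, 0.723, 0.691, 0.004]
ft_force: [0.9, 0.1, -1.0]
gripper_width: 0.0809
grip_force: 0.0
t40.9 turn -0.7 shift [np.float64(0.3052), np.float64(0.1449), np.float64(0.0014)]
```

```bash
python3 -m crank '[[0.95,[0,0.048,0],-0.7],[0.95,[0,0.048,0],0],[0.95,[0.01,0.048,0],0],[0.95,[0.05,0,0],0],[0.95,[0.05,0,0],0],[0.95,[0.05,0,0],0],[0.95,[0.05,0,0],0],[0.95,[0.05,0,0],0],[0.95,[0.045,0,0.03],0],[0.95,[0,0,0.04],0],[0.95,[0,0,0],0],[0.95,[0,0,0],0]]'
python3 -c "
from h import *
go(.631,.3434,.077,88.2)
p=P('wrist');im=capture('wrist');cv2.imwrite('pics/w11.png',im)
import json;json.dump({k:np.array(v).tolist() for k,v in p.items()},open('w11.json','w'))"
```

```text
t: 42.42
ee_pos: [0.6291, 0.3409, 0.2675]
tcp_rot: [0.0, 0.719, 0.695, 0.0]
ft_force: [-0.4, -0.1, 1.2]
gripper_width: 0.0813
grip_force: 0.0
t42.4 turn -0.1 shift [np.float64(0.0026), np.float64(0.0018), np.float64(0.1905)]
```

View pics/w11.png

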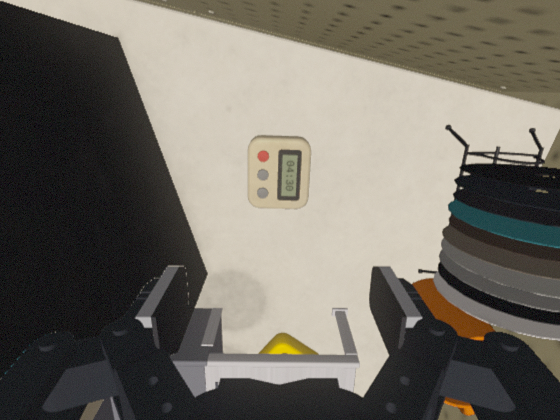

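```bash
python3 - <<'E'
from h import *
import json;p=json.load(open("w11.json"))
b=box(p,[(249,137),(311,137),(308,209),(248,208)],.018);print(b)
go(b[0][0],b[0][1],.078,90+b[2])
print([px2w(p,u,v,z).round(3) for u,v,z in[(207,272,0),(120,40,0),(300,38,0),(450,130,.1),(420,270,0.01)]])
E
```

```text
(array([0.6303, 0.344 ]), array([58., 71., 60., 70.]), np.float64(-2.4), np.float64(-93.4))
t42.5 turn 0.5 shift [np.float64(0.003), np.float64(0.0009), np.float64(0.1906)]
[array([0.546, 0.229, 0.   ]), array([0.491, 0.468, 0.   ]), array([0.653, 0.464, 0.   ]), array([0.749, 0.391, 0.1  ]), array([0.78, 0.23, 0.01])]
```

```bash
python3 -m crank '[[0.92,[-0.004,0.001,0.04],0.5],[0.92,[0,0,0.05],0],[0.92,[0,0,0.05],0],[0.92,[0,0,0.045],0],[0.92,[0,0,0.005],0],[0.92,[0,0,0],0],[0,[0,0,0],0],[0,[0,0,0],0],[0,[0,0,0],0],[0,[0,0,0],0]]' 40
python3 -m crank '[[0,[0,0,-0.05],0],[0,[0,0,-0.06],0],[0,[0,0,-0.06],0],[0,[0,0,-0.06],0],[0,[0,0,-0.04],0],[0,[0,0,0],0]]'
python3 -c "
from h import *
go(.467,.130,.34,87.5)"
```

```text
t: 43.72
ee_pos: [0.6307, 0.3387, 0.0806]
tcp_rot: [0.001, 0.721, 0.692, 0.003]
ft_force: [-0.5, 0.4, 7.3]
gripper_width: 0.0585
grip_force: 44.8
t: 44.48
ee_pos: [0.6296, 0.3388, 0.353]
tcp_rot: [0.001, 0.721, 0.693, 0.005]
ft_force: [-0.4, 1.2, -0.5]
gripper_width: 0.0589
grip_force: 44.1
t44.5 turn 0.2 shift [np.float64(-0.2157), np.float64(-0.1534), np.float64(0.013)]
```

```bash
python3 -m crank '[[0,[-0.05,0,0],0.2],[0,[-0.05,0,0],0],[0,[-0.05,0,0],0],[0,[-0.05,0,0],0],[0,[-0.0137,-0.03,0],0],[0,[0,-0.045,0],0],[0,[0,-0.045,0],0],[0,[0,-0.0315,0],0],[0,[0,0,0.05],0],[0,[0,0,0.05],0],[0,[0,0,0],0],[0,[0,0,0],0]]'
python3 -c "
from h import *
go(.469,.132,.130,87.5)"
```

```text
t: 45.98
ee_pos: [0.4691, 0.1312, 0.248]
tcp_rot: [0.0, 0.722, 0.692, 0.001]
ft_force: [0.4, 0.0, 0.1]
gripper_width: 0.0589
grip_force: 44.0
t46.0 turn -0.0 shift [np.float64(0.0008), np.float64(-0.0001), np.float64(0.118)]
```

```bash
python3 -m crank '[[0,[0.001,0,0.05],0],[0,[0,0,0.04],0],[0,[0,0,0.02],0],[0,[0,0,0.007],0],[0,[0,0,0],0],[0,[0,0,0],0]]';python3 -m crank '[[0,[0,0,0.001],0],[0,[0,0,0],0],[0.5,[0,0,0],0],[0.75,[0,0,0],0],[0.75,[0,0,0],0],[0.75,[0,0,-0.03],0],[0.75,[0,0,-0.06],0],[0.75,[0,0,-0.06],0],[0.75,[0,0,-0.06],0],[0.75,[0,0,0],0]]'
python3 -c "
from h import *
go(.6425,.082,.23,87.5)
p=P('wrist');im=capture('wrist');cv2.imwrite('pics/w12.png',im)
import json;json.dump({k:np.array(v).tolist() for k,v in p.items()},open('w12.json','w'))"
```

```text
t: 46.72
ee_pos: [0.4696, 0.132, 0.1313]
tcp_rot: [0.001, 0.723, 0.691, 0.001]
ft_force: [1.6, -0.2, -1.3]
gripper_width: 0.0594
grip_force: 44.0
t: 47.98
ee_pos: [0.4703, 0.1332, 0.3436]
tcp_rot: [0.003, 0.723, 0.691, 0.005]
ft_force: [0.5, 0.4, -1.0]
gripper_width: 0.0642
grip_force: 0.0
t48.0 turn -0.0 shift [np.float64(-0.0436), np.float64(0.1743), np.float64(0.1136)]
```

View pics/w12.png

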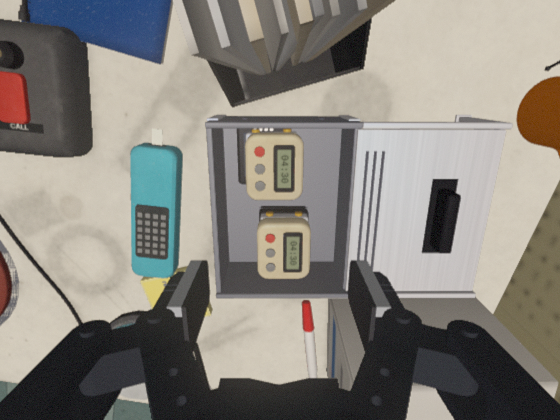

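```bash
python3 -m crank '[[0.6,[-0.011,0.043,0],0],[0.6,[-0.011,0.043,0],0],[0.6,[-0.011,0.044,0],0],[0.6,[-0.011,0.044,0.02],0],[0.5,[0,0,0.05],0],[0.5,[0,0,0.05],0],[0.5,[0,0,0.04],0],[0.5,[0,0,0],0],[0.5,[0,0,0],0]]'
python3 -c "
from h import *
go(.6415,.082,.161,87.5)"
```

```text
t: 49.15
ee_pos: [0.6409, 0.0806, 0.1795]
tcp_rot: [-0.0, 0.722, 0.692, 0.001]
ft_force: [0.2, 0.7, 0.9]
gripper_width: 0.0426
grip_force: 0.0
t49.1 turn 0.0 shift [np.float64(0.0014), np.float64(0.0005), np.float64(0.0185)]
```

```bash
python3 -m crank '[[0.5,[0.001,0,0.017],0],[0.5,[0,0,0],0],[0,[0,0,0],0],[0,[0,0,0],0],[0,[0,0,0],0],[0,[0,0,0],0]]' 40;python3 -m crank '[[0,[0,-0.02,0],0],[0,[0,-0.02,0],0],[0,[0,-0.02,0],0],[0,[0,-0.02,0],0],[0,[0,-0.02,0],0],[0,[0,-0.02,0],0],[0,[0,-0.02,0],0],[0,[0,0,0],0],[0,[0,0,0],0]]'
```

```text
t: 49.9
ee_pos: [0.6407, 0.0812, 0.1627]
tcp_rot: [0.0, 0.723, 0.691, 0.0]
ft_force: [-1.8, -1.3, 4.6]
gripper_width: 0.0129
grip_force: 42.4
t: 51.02
ee_pos: [0.5015, 0.0878, 0.1626]
tcp_rot: [0.0, 0.722, 0.691, 0.001]
ft_force: [-2.3, 0.4, 6.4]
gripper_width: 0.0126
grip_force: 42.8
```

```bash
python3 -m crank '[[0,[0,-0.005,0],0],[0,[0,0,0],0],[0,[0,0,0],0]]';python3 -m crank '[[0,[0,-0.003,0],0],[0,[0,0,0],0],[0,[0,0,0],0]]';python3 -m crank '[[0,[0,-0.003,0],0],[0,[0,0,0],0],[0,[0,0,0],0]]'
```

```text
t: 51.4
ee_pos: [0.497, 0.088, 0.1626]
tcp_rot: [0.0, 0.723, 0.691, 0.001]
ft_force: [0.6, 1.2, 5.8]
gripper_width: 0.0129
grip_force: 42.7
t: 51.78
ee_pos: [0.4954, 0.088, 0.1626]
tcp_rot: [0.001, 0.723, 0.691, 0.003]
ft_force: [5.2, 0.4, 2.6]
gripper_width: 0.0128
grip_force: 42.3
t: 52.15
ee_pos: [0.495, 0.0879, 0.1626]
tcp_rot: [0.003, 0.723, 0.691, 0.005]
ft_force: [11.5, -0.7, -3.2]
gripper_width: 0.0129
grip_force: 41.6
```

```bash
python3 -m crank '[[0,[0,0.004,0],0],[0,[0,0,0],0],[0.5,[0,0,0],0],[0.5,[0,0,0],0],[0.5,[0,0,0],0],[0.6,[0,0,-0.05],0],[0.6,[0,0,-0.06],0],[0.6,[-0.03,0,-0.04],0],[0.6,[-0.03,0,0],0],[0.6,[0,0,0],0]]'
python3 -c "
from h import *
p=P('wrist');im=capture('wrist');cv2.imwrite('pics/w13.png',im)"
```

```text
t: 53.4
ee_pos: [0.4906, 0.0246, 0.3116]
tcp_rot: [0.0, 0.724, 0.689, -0.001]
ft_force: [-0.4, -0.4, 0.4]
gripper_width: 0.051
grip_force: 0.0
```

View pics/w13.png

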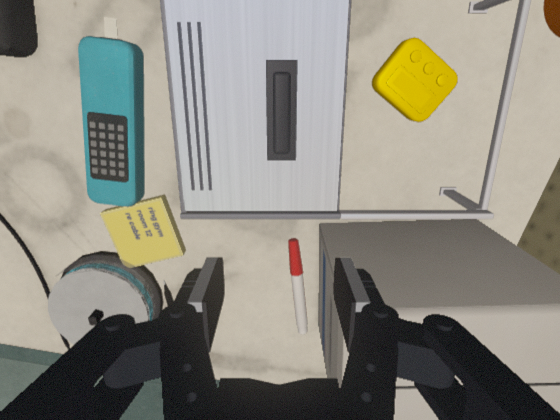

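The lid is shut right up to the near wall (lid's left edge at about u=172), and the table is clear of kit.

```bash
python3 -c "
from workcell import hand_in
print(hand_in())"
```

```text
the job is handed in; nothing more can be done
None
```

The kit is packed and handed in: both bricks lie flat on the case floor, one a couple of centimetres off centre towards the near wall, with a receiver on each, a timer on each receiver, and the lid fully shut.

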